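# Stir the drying beads and present the rod's tip for inspection

## Robot

A 6-joint arm with a two-finger parallel gripper is mounted at the origin on the work surface. World frame = base frame: x ahead of the robot, y to its left, z up, the work surface at z = 0. Lengths are in m, angles in rad, forces in N, time in s.
With the tool pointing down it reaches from about 0.3 to 0.775 m from the base axis. Payload 14.6 kg.
Tool frame: the origin (TCP) lies at the centre of the arm's flange, where the gripper is bolted on; the fingertips stand 199 mm ahead of it and the grasp point (between the pads) lies ctrl.tcp_to_grasp ahead of it (ctrl.tcp_to_grasp is the distance from the TCP to the grasp point, in m); z points along the fingers, y is the line along which they close (so a half turn about z gives the same grasp; the last joint's range is limited). The gripper opens to 94 mm and grips with 3 to 60 N. Pads are 16 mm wide; open, the fingers measure 119 mm over their backs; the gripper's body (75 mm by 177 mm) begins 78 mm behind the grasp point.
Start: joints at [-1.255, 0.3, 1.521, -0, 1.321, -0.067], TCP at [0.205, -0.51, 0.405] pointing down, gripper open.
Joint ranges: [-3.03, 3.03], [-0.79, 2.21], [0.23, 2.52], [-1.04, 4.18], [0, 3.07], [-2.55, 2.55]. Speed limits (rad/s): [2.22, 2.22, 2.57, 3.14, 3.14, 3.14].

## Interface

Orientations are given as [roll, pitch, yaw] about the fixed x, y, z axes, in that order (R = Rz(yaw) Ry(pitch) Rx(roll)).
In Python, from station import ctrl gives the robot as it stands. The module is installed in compiled form; this text tells all that it offers.
- The arm moves only by the shell command python3 -m jog 'ROWS' [OPENING] [FORCE]. ROWS is JSON, a list of rows, each a list of 6 numbers: the shift along the tool's x, y, z in cm, then the turn, a rotation vector about the tool's x, y, z in rad. In form: [[tx, ty, tz, ax, ay, az], ...]. A call has 1 to 8 rows; each row is the pose to reach, as a shift and turn from the pose commanded when the call began, along the tool's axes at that moment; what a row does not reach only later rows make up. A row lasts 1/10 s, in which the tool goes at most 50 mm and 8.59 degrees, less where a joint would pass 70% of its speed; a pose out of reach is approached as far as the arm can. A call with a gripper value outside its range is refused whole. OPENING is the opening in per cent of the stroke, from 0 (shut) to 100 (fully open), set as the call begins (- or left out, the last holds). The fingers move at their own pace and stop on an object; FORCE is the grip in N (left out, the last holds). Time passes only in rows, so rows that repeat a pose let the fingers close. It gives the time, the measured TCP pose, the force, the opening and the grip force at its end, in the units of the state.
- ctrl.get_obs(): the state, without advancing time (a new reading comes with each control period).
- ctrl.camera(name): name is "scene" or "top" or "wrist"; returns a dict with "img" (400x640x3 uint8, blue, green, red), "intrinsics" (3x3 intrinsics, pixels), "R" (3x3) and "t" (3): a world point X has camera coordinates R X + t. Camera axes: x right, y down, z forward; pixel columns grow to the right and rows downward; lengths in m; the calibration is good to about 2 mm. A picture is of the moment at which its call begins. There is no depth.
- ctrl.hand_in(): hands the job in; it is judged then, once.
The state is a dict: "time_s": time; "qpos": joint angles; "joint_vel": joint speeds; "tau": joint torques, N m; "ee_pos": TCP position; "eef_rot": TCP orientation; "force": force on the tool from outside, world axes, zero at the start; "moment": the same for the moment, N m; "grip_width": finger opening in m; "grip_force": force on a finger pad.
Only numpy, scipy, OpenCV 4.12 (cv2) and the standard library are available. Lean on these libraries where they do the work, as an engineer would, in place of code of your own. Each camera call takes 0.05 s, during which the arm holds its last target. There are 200 camera calls.

## Task

Draw the red-handled stirring rod up out of the rack and stir the drying beads with its tip: with the tip close to the dish's floor, take it at least once right round the dish, clockwise as seen from above, starting and finishing at the side nearest the robot, well out from the middle. Then lift the rod out and present its tip for inspection: hold it still with the tip over the white tray, about 10 cm above the bench, the rod leaning about halfway between upright and level with the handle the higher end, and finish while still holding it there. Keep all the beads in the dish, do not push the dish about, and leave the brush, tube, can and bottle as they are.

Things in the scene. Friction and masses are not known exactly. Their poses are not given: they have to be found in the camera images.
- rod: Stirring rod, 60 to 130 g, round about its z axis (tip to handle). Origin: centre of the underside of its black collar (28 mm across, 5 mm thick). Above: red handle 18 mm across, z=+5 to +65 mm. Below: steel shaft 8 mm across ending in a 12 mm ball, lowest point z=-110 mm. It hangs upright in one of the rack's holes by the collar.
- rod_tip (a point): Lowest point of the rod's steel ball end, 110 mm below the rod's origin along its axis.
- rod_grip (a point): Point on the rod's axis in the red handle, 40 mm above the rod's origin: a good place to grip.
- rack: Fixed wooden rack, 70 mm (its x) by 210 mm (its y), top at 125 mm, origin at the centre of its underside. Three 17 mm holes through the 15 mm top board at y=-65, 0, +65 mm, open below to a 12 mm base. Rod, brush and tube hang in them, which one where varies. Fingers closing along the rack's x pass clear of the neighbours.
- dish: Loose, straight-sided glass dish, about 0.6 kg, 124 mm across at the rim, 50 mm high, inner floor 108 mm across and 5 mm above its origin (centre of its underside). Its axes are those of the robot: the near side is -x, left is +y. Holds six loose beads, at first in a rough ring 34 mm from its middle, which is free.
- tray: Fixed white shallow inspection tray, 180 mm (its x) by 140 mm (its y), 16 mm high, inner floor 5 mm up; origin at the centre of its underside.
- brush: Bystander: bottle brush with blue collar and short white handle, hanging in the rack by its collar; origin at the collar's underside, top 25 mm above it.
- tube: Bystander: green glass tube with cork, hanging in the rack by its lip; origin at the lip's underside, top 23 mm above it.
- can: Bystander: metal can with red lid, 100 mm across, 124 mm high, origin at the centre of its underside.
- wash: Bystander: white bottle with red cap, 60 mm across, about 160 mm high, origin at the centre of its underside.
- bead0_center (a point): Centre of a loose orange bead, a 20 mm, 12 g ball on the dish's floor.
- bead1_center (a point): Centre of a loose blue bead, a 20 mm, 12 g ball on the dish's floor.
- bead2_center (a point): Centre of a loose orange bead, a 20 mm, 12 g ball on the dish's floor.
- bead3_center (a point): Centre of a loose orange bead, a 20 mm, 12 g ball on the dish's floor.
- bead4_center (a point): Centre of a loose blue bead, a 20 mm, 12 g ball on the dish's floor.
- bead5_center (a point): Centre of a loose orange bead, a 20 mm, 12 g ball on the dish's floor.
Things that resemble listed ones, but are neither listed nor needed, are in the scene too. Of the things shaped like the tray, the white one is meant.

How it is judged:
On the way, in this order (a step that is already met when the one before it is completed fails the run):
1. the rod is drawn up, its tip clear above the rack's top (height (world z) of rod_tip above 0.128 m and contact force between the fingers and rod above 0.5 N), for 0.05 s.
2. the held rod's tip is down among the beads (within 15 mm of the dish's floor) at the near side, 15 mm or more from the middle (z of rod_tip in the frame of dish below 0.02 m and horizontal distance between rod_tip and dish below 0.06 m and contact force between the fingers and rod above 0.5 N and x of rod_tip in the frame of dish below -0.015 m and y of rod_tip in the frame of dish between -0.013 and 0.013 m), for 0.02 s.
3. it passes the left side, still down (z of rod_tip in the frame of dish below 0.02 m and horizontal distance between rod_tip and dish below 0.06 m and contact force between the fingers and rod above 0.5 N and y of rod_tip in the frame of dish above 0.015 m), for 0.02 s.
4. it passes the far side, still down (z of rod_tip in the frame of dish below 0.02 m and horizontal distance between rod_tip and dish below 0.06 m and contact force between the fingers and rod above 0.5 N and x of rod_tip in the frame of dish above 0.015 m and y of rod_tip in the frame of dish between -0.013 and 0.013 m), for 0.02 s.
5. it passes the right side, still down (z of rod_tip in the frame of dish below 0.02 m and horizontal distance between rod_tip and dish below 0.06 m and contact force between the fingers and rod above 0.5 N and y of rod_tip in the frame of dish below -0.015 m), for 0.02 s.
6. it comes back to the near side, still down, and the beads have been shifted (at least two by over 10 mm) (all of step 2 and distance of any of bead0_center, bead1_center, bead2_center from where it was at the start of the episode above 0.01 m and distance of any of bead3_center, bead4_center, bead5_center from where it was at the start of the episode above 0.01 m), for 0.02 s.
At the end, for the whole second after the job is handed in: The fingers alone hold the rod still, leaning 30 to 60 degrees from upright, handle higher, its tip over the tray, 50 to 200 mm above the bench. All beads are in the dish; the dish is within 30 mm of its start, brush, tube, can and bottle within 20 mm (horizontal distance between each of bead0_center, bead1_center, bead2_center, bead3_center, bead4_center, bead5_center and dish below 0.06 m and z of each of bead0_center, bead1_center, bead2_center, bead3_center, bead4_center, bead5_center in the frame of dish below 0.05 m and angle between rod's own z axis and vertical between 0.524 and 1.047 rad and x of rod_tip in the frame of tray between -0.09 and 0.09 m and y of rod_tip in the frame of tray between -0.07 and 0.07 m and height (world z) of rod_tip between 0.05 and 0.2 m and contact force between the fingers and rod above 1 N and contact force between rod and tray below 0.05 N and contact force between rod and dish below 0.05 N and contact force between rod and rack below 0.05 N and contact force between rod and brush below 0.05 N and contact force between rod and tube below 0.05 N and contact force between rod and can below 0.05 N and contact force between rod and wash below 0.05 N and linear speed of rod below 0.03 m/s and angular speed of rod below 0.2 rad/s and distance of dish from where it was at the start of the episode below 0.03 m and distance of each of brush, tube, can, wash from where it was at the start of the episode below 0.02 m); the arm keeps its last pose, push and grip.
It fails at once if the brush or tube is disturbed (moved over 20 mm or tipped over about 17 degrees) (distance of any of brush, tube from where it was at the start of the episode above 0.02 m or angle between any of brush, tube's own z axis and vertical above 0.3 rad).
It fails at once if the can or bottle is disturbed (moved over 20 mm or tipped over about 17 degrees) (distance of any of can, wash from where it was at the start of the episode above 0.02 m or angle between any of can, wash's own z axis and vertical above 0.3 rad).
It fails at once if the dish is pushed more than 30 mm or tipped (distance of dish from where it was at the start of the episode above 0.03 m or angle between dish's own z axis and vertical above 0.3 rad).
It fails at once if a bead leaves the dish (horizontal distance between any of bead0_center, bead1_center, bead2_center, bead3_center, bead4_center, bead5_center and dish above 0.075 m).
It also fails if it takes over 54 s, if anything falls off the work surface, if the arm or the gripper's body presses on something with over 40 N, if the wrist force passes 120 N, or if a joint passes its speed limit or range.

## Working session

There is one attempt and no reset: what is moved stays moved. The work goes in short steps, Python scripts to look and compute and a shell command to move; the robot and the scene stay as the last step left them, time stands still between calls to the robot, and variables do not carry over. Pictures are saved under pics/ and viewed, at most 10 in all, crops included, and the job is handed in when it is done.

```bash
mkdir -p pics; python3 - <<'E'
from station import ctrl
import cv2,numpy as np
o=ctrl.get_obs();print(o,ctrl.tcp_to_grasp)
for n in("scene","top"):
    c=ctrl.camera(n);cv2.imwrite(f"pics/{n}0.png",c["img"]);np.savez(f"{n}0.npz",**c);print(n,c["intrinsics"],c["R"],c["t"])
E
```

```text
{'time_s': 0.0, 'qpos': array([-1.25456710e+00,  3.00474226e-01,  1.52157176e+00, -3.49890284e-06,
        1.32068044e+00, -6.66079293e-02]), 'joint_vel': array([ 1.14557283e-03,  9.25318170e-05, -9.49097587e-06, -8.25022147e-04,
        5.14372337e-04, -8.42698827e-04]), 'tau': array([-3.46996538e-03, -5.31818676e+01, -3.52742100e+01,  7.07068574e-02,
        2.44100334e-02, -9.81397943e-05]), 'ee_pos': array([ 0.20543862, -0.51016018,  0.40408843]), 'eef_rot': array([-3.14046117e+00, -7.20806370e-05,  3.82837982e-01]), 'force': array([-0.1866089 ,  0.1149676 ,  0.26310933]), 'moment': array([ 0.01828757, -0.03886117, -0.02564794]), 'grip_force': 0.0, 'grip_width': 0.0937948410745811} 0.1804
scene [[381.96559393   0.         312.1237815 ]
 [  0.         381.96559393 197.71306366]
 [  0.           0.           1.        ]] [[-0.23519682  0.97187603 -0.01180832]
 [ 0.63839741  0.14531023 -0.75586618]
 [-0.73289236 -0.18531573 -0.65461964]] [ 0.23217618 -0.27474252  1.55300255]
top [[455.20070239   0.         322.49297702]
 [  0.         455.20070239 197.79407237]
 [  0.           0.           1.        ]] [[ 0.01924294 -0.99976737 -0.00974234]
 [-0.98462525 -0.01725763 -0.17382546]
 [ 0.17361689  0.01293747 -0.98472829]] [-0.11674775  0.60673717  1.38022438]
```

View pics/scene0.png

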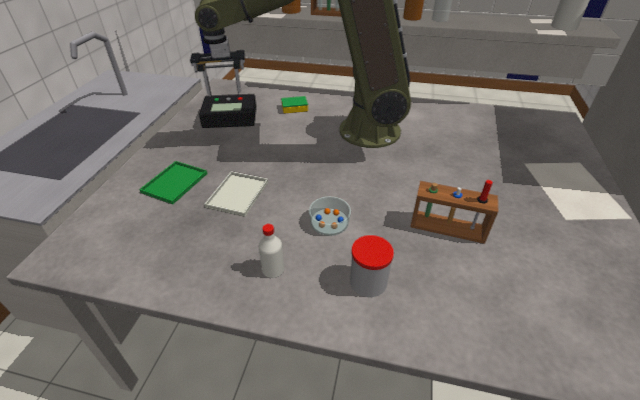

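View pics/top0.png

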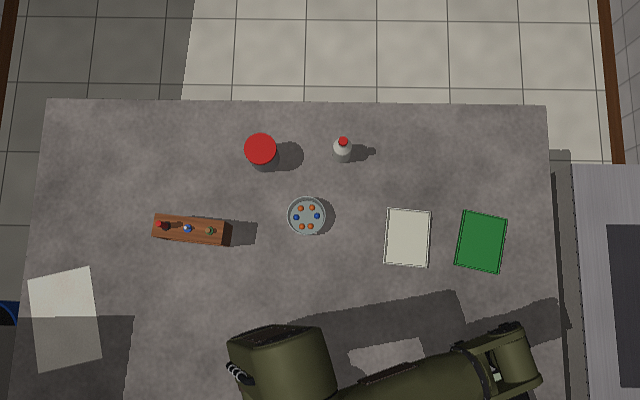

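The scene view shows the rod (red handle at about (487,190)) in the rack's left-end hole, the dish at (330,216), the white tray at (237,193), can (371,265) and bottle (270,255). The top view has the rod at (165,225), rack (192,230), dish (306,216), tray (408,238), can (260,150) and bottle (342,148).

```bash
cat > h.py <<'E'
import numpy as np,cv2
def load(n): return dict(np.load(n+".npz"))
def ray(c,uv):
    d=np.linalg.inv(c["intrinsics"])@np.array([*uv,1.]);R=c["R"];return -R.T@c["t"],R.T@d
def onz(c,uv,z):
    o,d=ray(c,uv);return o+d*(z-o[2])/d[2]
def tri(c1,u1,c2,u2):
    (o1,d1),(o2,d2)=ray(c1,u1),ray(c2,u2)
    s=np.linalg.lstsq(np.c_[d1,-d2],o2-o1,rcond=None)[0]
    p,q=o1+s[0]*d1,o2+s[1]*d2;return (p+q)/2,np.linalg.norm(p-q)
def proj(c,X):
    p=c["intrinsics"]@(c["R"]@np.asarray(X)+c["t"]);return p[:2]/p[2]
def blobs(img,f,box,amin=4):
    h=cv2.cvtColor(img,cv2.COLOR_BGR2HSV).astype(int);m=np.zeros(h.shape[:2],np.uint8)
    x0,y0,x1,y1=box;m[y0:y1,x0:x1]=f(*[h[y0:y1,x0:x1,i] for i in range(3)])
    cs=cv2.findContours(m,cv2.RETR_EXTERNAL,cv2.CHAIN_APPROX_NONE)[0]
    return sorted([k for k in cs if len(k)>=amin],key=lambda k:-cv2.contourArea(k)),m
E
python3 - <<'E'
from h import *
np.set_printoptions(precision=4,suppress=True)
T,S=load("top0"),load("scene0")
red=lambda h,s,v:((h<6)|(h>174))&(s>150)&(v>70)
for c,b in((T,(140,205,200,245)),(S,(470,170,505,215))):
    for k in blobs(c["img"],red,b)[0]: print("red",cv2.contourArea(k),cv2.minAreaRect(k),cv2.boundingRect(k))
bl=lambda h,s,v:(h>100)&(h<130)&(s>120)&(v>60)
orr=lambda h,s,v:(h>5)&(h<20)&(s>120)&(v>80)
for nm,f in(("blue",bl),("orange",orr)):
  for c,b in((T,(285,190,330,242)),(S,(305,195,355,240))):
    for k in blobs(c["img"],f,b)[0]:
        m=k[:,0].mean(0);print(nm,m,onz(c,m,.015))
wh=lambda h,s,v:(v>150)&(s<60)
for c,b in((T,(370,195,440,280)),(S,(195,165,275,220))):
    k=blobs(c["img"],wh,b)[0][0];r=cv2.boxPoints(cv2.minAreaRect(cv2.convexHull(k)));ap=cv2.approxPolyDP(k,6,True)[:,0]
    print("tray",cv2.minAreaRect(k)[0],[onz(c,p,.016)[:2] for p in ap])
for n,c,b in(("top",T,(145,185,335,260)),("scene",S,(295,160,510,250))):
    x0,y0,x1,y1=b;im=c["img"][y0:y1,x0:x1];f=800/im.shape[1]
    cv2.imwrite(f"pics/{n}_crop.png",cv2.resize(im,None,fx=f,fy=f,interpolation=cv2.INTER_CUBIC))
E
```

```text
red 21.0 ((158.0, 223.00003051757812), (5.366562843322754, 5.366562843322754), 26.56505012512207) (155, 220, 6, 7)
red 108.5 ((485.6861877441406, 189.88922119140625), (6.656402111053467, 21.52236557006836), 19.440034866333008) (480, 180, 13, 21)
blue [295.8462 216.8462] [ 0.5518 -0.0208  0.015 ]
blue [316.2308 215.6154] [ 0.557  -0.0861  0.015 ]
blue [318.2857 217.1429] [ 0.5589 -0.0844  0.015 ]
blue [340.     218.9286] [ 0.5519 -0.0194  0.015 ]
orange [311.4286 207.0714] [ 0.5844 -0.07    0.015 ]
orange [310.     225.7143] [ 0.5241 -0.0669  0.015 ]
orange [301.2857 226.    ] [ 0.5226 -0.039   0.015 ]
orange [300.1538 207.8462] [ 0.5813 -0.0338  0.015 ]
orange [335.8    211.6667] [ 0.5234 -0.0376  0.015 ]
orange [327.  210.5] [ 0.5243 -0.0649  0.015 ]
orange [321.8 221.6] [ 0.5752 -0.0699  0.015 ]
orange [334.   222.75] [ 0.5719 -0.0337  0.015 ]
tray (407.7646179199219, 237.26654052734375) [array([ 0.5825, -0.3225]), array([ 0.4136, -0.3088]), array([ 0.4067, -0.4342]), array([ 0.5781, -0.4409])]
tray (236.1060791015625, 190.57293701171875) [array([ 0.4021, -0.4316]), array([ 0.5769, -0.4461]), array([ 0.5885, -0.3108]), array([ 0.4121, -0.2965]), array([ 0.4234, -0.4226]), array([ 0.5762, -0.443 ])]
```

```bash
python3 -c "
import cv2,numpy as np
a,b=cv2.imread('pics/top_crop.png'),cv2.imread('pics/scene_crop.png');a=a[:,:800];b=b[:,:800]
i=np.vstack([a[:,:],b]);i=i[:,:];print(a.shape,b.shape,i.shape);i=cv2.resize(i,None,fx=min(1,600/i.shape[0]),fy=min(1,600/i.shape[0]));cv2.imwrite('pics/both.png',i)"
```

```text
(316, 800, 3) (335, 800, 3) (651, 800, 3)
```

View pics/both.png

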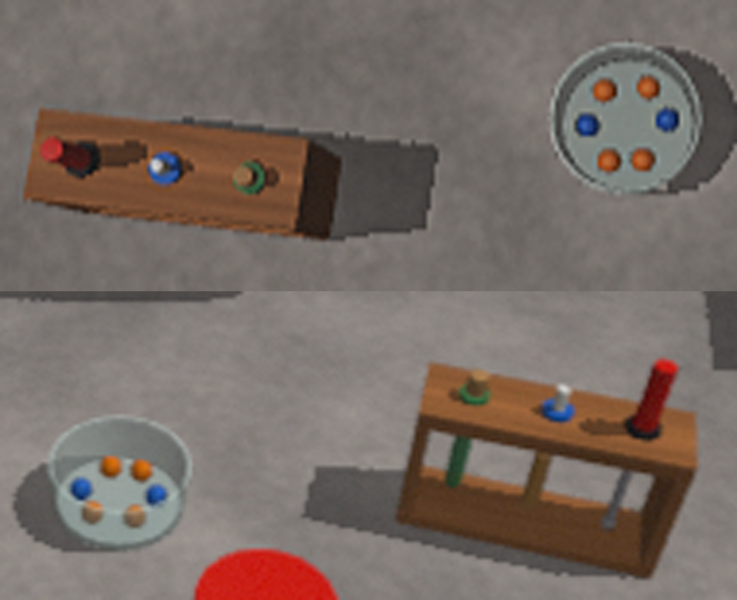

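The crop shows the rod upright with its collar at top-px ~(166,226), scene-px ~(483,200), brush in the middle, tube at right; six beads lie in a ring and the dish rim is centred at top-px ~(306.5,215.4).

```bash
python3 - <<'E'
from h import *
np.set_printoptions(precision=4,suppress=True)
T,S=load("top0"),load("scene0")
k=737/190;q=lambda x,y:np.array([145+x/k-.5+.13,185+y/k-.5+.13])
k2=737/215;p=lambda x,y:np.array([295+x/k2-.37,160+(y-291)/k2-.37])
print("rack",[onz(T,q(*a),.125)[:2] for a in((38,109),(307,141),(297,234),(25,199))])
C=np.mean([onz(T,q(*a),.125)[:2] for a in((38,109),(307,141),(297,234),(25,199))],0);print(C)
print("rackS",[onz(S,p(*a),.125)[:2] for a in((429,363),(697,412),(692,468),(419,412))])
print("collar",onz(T,q(82,158),.1275),onz(S,p(645,428),.1275))
print("brush",onz(T,q(163,169),.1275),onz(S,p(558,409),.1275));print("tube",onz(T,q(250,178),.1275),onz(S,p(474,395),.1275))
print("handle top",onz(T,q(51,149),.19),onz(S,p(665,367),.19))
print("dish",onz(T,q(626.5,118),.048),onz(S,p(120,450),.05))
red=lambda h,s,v:((h<6)|(h>174))&(s>150)&(v>70)
K=blobs(T["img"],red,(235,125,290,170))[0][0];print("can",onz(T,cv2.minEnclosingCircle(K)[0],.124))
K=blobs(T["img"],red,(330,130,355,160))[0][0];print("wash",onz(T,cv2.minEnclosingCircle(K)[0],.16))
E
```

```text
rack [array([0.5421, 0.3933]), array([0.5211, 0.1849]), array([0.4501, 0.1884]), array([0.4728, 0.3975])]
[0.4965 0.291 ]
rackS [array([0.4575, 0.1924]), array([0.4748, 0.4025]), array([0.5449, 0.3909]), array([0.5239, 0.1864])]
collar [0.5046 0.3555 0.1275] [0.5075 0.3595 0.1275]
brush [0.4973 0.293  0.1275] [0.4986 0.2941 0.1275]
tube [0.4917 0.2261 0.1275] [0.4955 0.2288 0.1275]
handle top [0.504  0.3562 0.19  ] [0.5095 0.357  0.19  ]
dish [ 0.5537 -0.0553  0.048 ] [ 0.5405 -0.054   0.05  ]
can [0.7463 0.088  0.124 ]
wash [ 0.7631 -0.1638  0.16  ]
```

```bash
cat > go.py <<'E'
# prints row(s) from the present pose to grasp-point targets "x,y,z,yaw,tilt" (world; tool tilted by tilt about its x)
import sys,numpy as np
from scipy.spatial.transform import Rotation as Ro
from station import ctrl
o=ctrl.get_obs();R0=Ro.from_euler("xyz",o["eef_rot"]);p0=o["ee_pos"]
print("now grasp",(p0+R0.apply([0,0,ctrl.tcp_to_grasp])).round(4),o["eef_rot"].round(3),"t",round(o["time_s"],2),"w",round(o["grip_width"],4),"F",o["force"].round(1),"gf",round(o["grip_force"],1))
for a in sys.argv[1:]:
    x,y,z,yaw,t=map(float,a.split(","))
    R=Ro.from_euler("xyz",[np.pi,0,yaw])*Ro.from_rotvec([t,0,0])
    p=np.array([x,y,z])-R.apply([0,0,ctrl.tcp_to_grasp])
    print((R0.inv().apply(p-p0)*100).round(2).tolist(),(R0.inv()*R).as_rotvec().round(3).tolist())
E
python3 go.py .505,.357,.27,1.47,0
```

```text
now grasp [ 0.2054 -0.51    0.2238] [-3.141 -0.     0.383] t 0.1 w 0.0938 F [ 0.  -0.6  0.1] gf 0.0
[60.18, -69.26, -4.55] [-0.001, -0.001, -1.087]
```

```bash
python3 -m jog '[[0,0,-5,0,0,0],[60.2,-69.3,-5,0,0,-1.087],[60.2,-69.3,-5,0,0,-1.087],[60.2,-69.3,-5,0,0,-1.087],[60.2,-69.3,-5,0,0,-1.087],[60.2,-69.3,-5,0,0,-1.087],[60.2,-69.3,-5,0,0,-1.087],[60.2,-69.3,-5,0,0,-1.087]]' 100; python3 go.py .505,.357,.27,1.47,0
```

```text
time_s: 0.9
ee_pos: [0.3196, -0.1774, 0.4546]
eef_rot: [3.141, 0.0, 1.438]
force: [0.6, -1.3, 0.1]
grip_width: 0.0938
grip_force: 0.0
now grasp [ 0.3196 -0.1774  0.2742] [3.141 0.    1.438] t 0.9 w 0.0938 F [ 0.6 -1.3  0.1] gf 0.0
[55.42, 11.32, 0.42] [0.0, 0.0, -0.032]
```

```bash
python3 -m jog '[[55,11,0,0,0,-0.03],[55,11,0,0,0,-0.03],[55,11,0,0,0,-0.03],[55,11,0,0,0,-0.03],[55,11,0,0,0,-0.03],[55,11,0,0,0,-0.03],[55,11,0,0,0,-0.03],[55,11,0,0,0,-0.03]]'; python3 -m jog '[[14,3,0,0,0,0],[14,3,0,0,0,0],[14,3,0,0,0,0],[14,3,0,0,0,0],[14,3,0,0,0,0]]';python3 go.py .505,.357,.27,1.47,0; python3 - <<'E'
from station import ctrl
from h import *
for n in("wrist",):
    c=ctrl.camera(n);cv2.imwrite("pics/w1.png",c["img"]);np.savez("w1.npz",**c)
E
```

```text
time_s: 1.7
ee_pos: [0.4514, 0.2007, 0.4545]
eef_rot: [-3.141, 0.0, 1.463]
force: [1.0, -1.5, 0.9]
grip_width: 0.0941
grip_force: 0.0
time_s: 2.2
ee_pos: [0.4962, 0.3348, 0.4536]
eef_rot: [-3.14, 0.001, 1.464]
force: [0.6, -1.1, 0.1]
grip_width: 0.0937
grip_force: 0.0
now grasp [0.4959 0.3346 0.2732] [-3.140e+00  1.000e-03  1.464e+00] t 2.2 w 0.0937 F [ 0.6 -1.1  0.1] gf 0.0
[2.31, 0.64, 0.31] [-0.001, 0.001, -0.006]
```

View pics/w1.png

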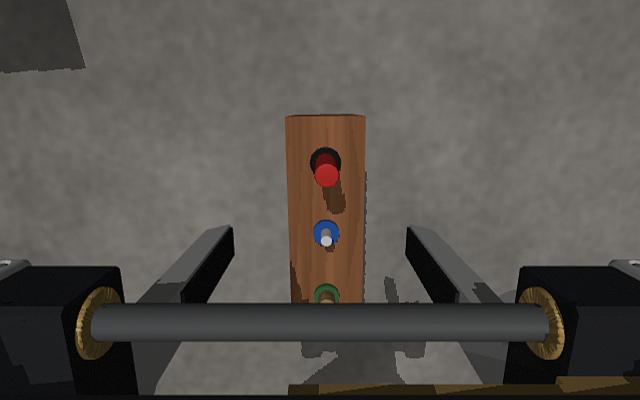

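Wrist view: rod cap at about (326,175) and collar at (325,162), between the open fingers' line; the rack runs straight up the image, so the yaw fits.

```bash
python3 - <<'E'
from h import *
np.set_printoptions(precision=4,suppress=True)
W,T=load("w1"),load("top0")
red=lambda h,s,v:((h<6)|(h>174))&(s>150)&(v>140)
k=blobs(W["img"],red,(305,145,350,200))[0][0];c=cv2.minEnclosingCircle(k);print(c,onz(W,c[0],.19))
print("collar",onz(W,(325,162),.128))
print("tri",tri(W,c[0],T,(158.2,222.9)))
E
python3 go.py .505,.357,.27,1.47,0 .505,.357,.165,1.47,0
```

```text
((326.1590881347656, 175.0), 11.55541706085205) [0.5046 0.3588 0.19  ]
collar [0.5047 0.3588 0.128 ]
tri (array([0.5049, 0.3575, 0.1836]), np.float64(0.0005557644461760254))
now grasp [0.496  0.3338 0.2738] [-3.141e+00  1.000e-03  1.463e+00] t 2.25 w 0.0938 F [-0.1 -0.5 -0.2] gf 0.0
[2.39, 0.63, 0.38] [-0.001, 0.001, -0.007]
[2.4, 0.64, 10.88] [-0.001, 0.001, -0.007]
```

```bash
python3 -m jog '[[2.45,0.6,0,0,0,0],[2.45,0.6,0,0,0,0],[2.45,0.6,3,0,0,0],[2.45,0.6,6,0,0,0],[2.45,0.6,9,0,0,0],[2.45,0.6,10.9,0,0,0],[2.45,0.6,10.9,0,0,0],[2.45,0.6,10.9,0,0,0]]' 100; python3 go.py; python3 -m jog '[[0,0,0,0,0,0],[0,0,0,0,0,0],[0,0,0,0,0,0],[0,0,0,0,0,0],[0,0,0,0,0,0],[0,0,0,0,0,0],[0,0,0,0,0,0],[0,0,0,0,0,0]]' 0 50;python3 go.py
```

```text
time_s: 3.05
ee_pos: [0.5049, 0.3572, 0.347]
eef_rot: [3.141, -0.001, 1.462]
force: [0.3, -0.3, 0.5]
grip_width: 0.0937
grip_force: 0.0
now grasp [0.5051 0.3573 0.1666] [ 3.141e+00 -1.000e-03  1.462e+00] t 3.05 w 0.0937 F [ 0.3 -0.3  0.5] gf 0.0
time_s: 3.85
ee_pos: [0.5048, 0.358, 0.3456]
eef_rot: [-3.141, 0.0, 1.463]
force: [-0.2, -0.1, 0.5]
grip_width: 0.0337
grip_force: 0.0
now grasp [0.5048 0.358  0.1652] [-3.141  0.     1.463] t 3.85 w 0.0337 F [-0.2 -0.1  0.5] gf 0.0
```

```bash
python3 -m jog '[[0,0,0,0,0,0],[0,0,0,0,0,0],[0,0,0,0,0,0],[0,0,0,0,0,0],[0,0,0,0,0,0]]';python3 -m jog '[[0,0,-2,0,0,0],[0,0,-4,0,0,0],[0,0,-6,0,0,0],[0,0,-9,0,0,0],[0,0,-12,0,0,0],[0,0,-15,0,0,0],[0,0,-15,0,0,0],[0,0,-15,0,0,0]]';python3 go.py .553,-.054,.31,1.4708,0
```

```text
time_s: 4.35
ee_pos: [0.5048, 0.358, 0.3456]
eef_rot: [-3.141, 0.0, 1.463]
force: [0.6, 0.1, -1.0]
grip_width: 0.0169
grip_force: 50.0
time_s: 5.15
ee_pos: [0.5048, 0.358, 0.4954]
eef_rot: [3.141, -0.0, 1.463]
force: [-1.2, 0.4, -2.8]
grip_width: 0.0174
grip_force: 50.0
now grasp [0.5048 0.358  0.315 ] [ 3.141 -0.     1.463] t 5.15 w 0.0174 F [-1.2  0.4 -2.8] gf 50.0
[-40.44, 9.23, 0.49] [0.0, -0.0, -0.008]
```

```bash
python3 -m jog '[[0,0,-2,0,0,0],[-4,0.9,-2,0,0,0],[-8,1.8,-2,0,0,0],[-12,2.7,-2,0,0,-0.1],[-16,3.6,-2,0,0,-0.108],[-20,4.6,-2,0,0,-0.108],[-24,5.5,-2,0,0,-0.108],[-28,6.4,-2,0,0,-0.108]]';python3 -m jog '[[-4,0,0,0,0,0],[-8,0,0,0,0,0],[-10,0,0,0,0,0],[-12,0,0,0,0,0],[-12.5,0.8,0,0,0,0],[-12.5,1,0,0,0,0],[-12.5,1,0,0,0,0],[-12.5,1,0,0,0,0]]';python3 go.py .553,-.054,.31,1.5708,0; python3 - <<'E'
from station import ctrl
from h import *
for n in("scene","top"):
    c=ctrl.camera(n);np.savez(n+"1.npz",**c)
    im=c["img"]
    b=(295,90,415,240) if n=="scene" else (250,150,360,260)
    x0,y0,x1,y1=b;cv2.imwrite(f"pics/{n}1.png",cv2.resize(im[y0:y1,x0:x1],None,fx=4,fy=4,interpolation=cv2.INTER_CUBIC))
E
python3 -c "
import cv2,numpy as np
a=cv2.imread('pics/scene1.png');b=cv2.imread('pics/top1.png');b=cv2.copyMakeBorder(b[:,:320],0,600-len(b),0,0,0)
cv2.imwrite('pics/m1.png',np.hstack([a,b]))"
```

```text
time_s: 5.95
ee_pos: [0.5383, 0.0711, 0.5139]
eef_rot: [-3.139, 0.0, 1.571]
force: [1.1, -0.7, -0.5]
grip_width: 0.0172
grip_force: 50.0
time_s: 6.75
ee_pos: [0.5484, -0.0514, 0.5152]
eef_rot: [-3.141, -0.0, 1.572]
force: [0.3, 0.5, -0.0]
grip_width: 0.0171
grip_force: 50.0
now grasp [ 0.5483 -0.0514  0.3348] [-3.141 -0.     1.572] t 6.75 w 0.0171 F [ 0.3  0.5 -0. ] gf 50.0
[-0.26, 0.46, 2.48] [-0.001, -0.0, 0.001]
```

View pics/m1.png

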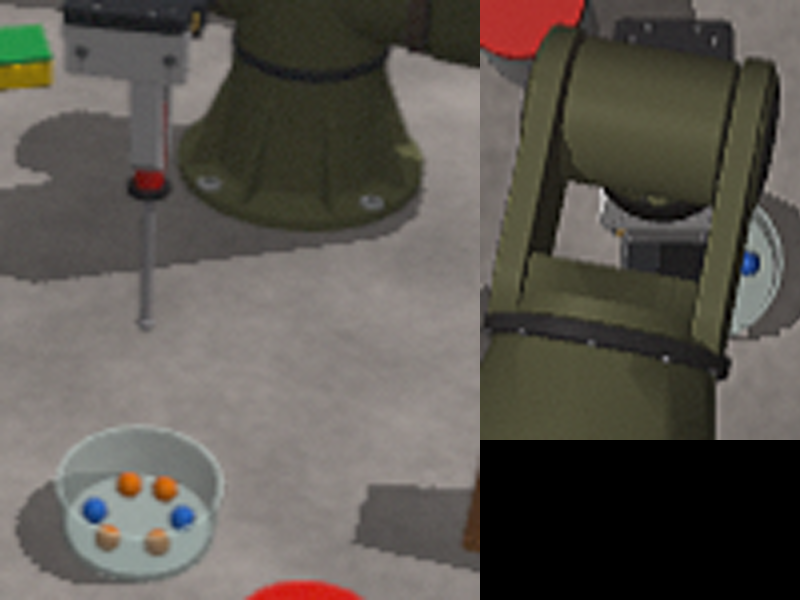

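The rod hangs straight from the fingers; its tip is at scene-px ~(331,172) above the dish, whose beads are untouched. Checking tip height and dish centre.

```bash
python3 - <<'E'
from h import *
np.set_printoptions(precision=4,suppress=True)
S=load("scene1");P=lambda x,y:np.array([295+x/4-.375,90+y/4-.375])
for z in(.18,.185,.19): print(z,(proj(S,[.5483,-.0514,z])-[295,90]+.375)*4)
# dish floor ellipse + rim predicted for centre guess, in crop pixels
for c in((.553,-.054),(.548,-.054)):
  for z,r in((.05,.062),(0,.056)):
    p=np.array([(proj(S,[c[0]+r*np.cos(a),c[1]+r*np.sin(a),z])-[295,90]+.375)*4 for a in np.linspace(0,6.28,60)]);print(c,z,p.min(0),p.max(0))
E
```

```text
0.18 [144.9162 332.3838]
0.185 [145.0653 326.5146]
0.19 [145.2154 320.6083]
(0.553, -0.054) 0.05 [ 52.4873 422.0415] [221.0543 536.1445]
(0.553, -0.054) 0 [ 61.6854 475.3983] [209.5723 579.0646]
(0.548, -0.054) 0.05 [ 54.139  417.9249] [222.1611 531.2848]
(0.548, -0.054) 0 [ 63.2611 471.2157] [210.6836 574.2262]
```

```bash
python3 -m jog '[[-0.15,0.47,2,0,0,0],[-0.15,0.47,5,0,0,0],[-0.15,0.47,8,0,0,0],[-0.15,0.47,11,0,0,0],[-0.15,0.47,13.5,0,0,0],[-0.15,0.47,15.5,0,0,0],[-0.15,0.47,17.3,0,0,0],[-0.15,0.47,17.3,0,0,0]]';python3 go.py .553,-.053,.161,1.5708,0
```

```text
time_s: 7.65
ee_pos: [0.5526, -0.0533, 0.3406]
eef_rot: [-3.138, -0.001, 1.571]
force: [0.3, 0.0, -0.3]
grip_width: 0.0173
grip_force: 50.0
now grasp [ 0.552  -0.0532  0.1602] [-3.138e+00 -1.000e-03  1.571e+00] t 7.65 w 0.0173 F [ 0.3  0.  -0.3] gf 50.0
[0.03, 0.04, -0.08] [-0.004, -0.001, 0.0]
```

```bash
python3 -m jog '[[0,-0.7,0,0,0,0],[0,-1.4,0,0,0,0],[0,-2,0,0,0,0],[0,-2.4,0,0,0,0],[0,-2.4,0,0,0,0]]'; python3 -m jog '[[0.92,0.18,0,0,0,0],[1.7,0.7,0,0,0,0],[2.22,1.48,0,0,0,0],[2.4,2.4,0,0,0,0],[2.4,2.4,0,0,0,0]]';python3 go.py; python3 -m jog '[[-0.18,0.92,0,0,0,0],[-0.7,1.7,0,0,0,0],[-1.48,2.22,0,0,0,0],[-2.4,2.4,0,0,0,0],[-3.32,2.22,0,0,0,0],[-4.1,1.7,0,0,0,0],[-4.62,0.92,0,0,0,0],[-4.8,0,0,0,0,0]]'; python3 -m jog '[[0.18,-0.92,0,0,0,0],[0.7,-1.7,0,0,0,0],[1.48,-2.22,0,0,0,0],[2.4,-2.4,0,0,0,0],[2.4,-2.4,0,0,0,0],[2.4,-2.4,0,0,0,0]]';python3 go.py; python3 - <<'E'
from station import ctrl
from h import *
c=ctrl.camera("scene");np.savez("scene2.npz",**c)
cv2.imwrite("pics/s2.png",cv2.resize(c["img"][120:245,280:400],None,fx=4.8,fy=4.8,interpolation=cv2.INTER_CUBIC))
E
```

```text
time_s: 8.15
ee_pos: [0.5285, -0.0537, 0.3432]
eef_rot: [3.141, 0.0, 1.571]
force: [0.6, 0.0, -0.7]
grip_width: 0.0173
grip_force: 50.0
time_s: 8.65
ee_pos: [0.5541, -0.0293, 0.3424]
eef_rot: [3.142, -0.0, 1.572]
force: [0.1, -0.7, -1.3]
grip_width: 0.0172
grip_force: 50.0
now grasp [ 0.5541 -0.0293  0.162 ] [ 3.142 -0.     1.572] t 8.65 w 0.0172 F [ 0.1 -0.7 -1.3] gf 50.0
time_s: 9.45
ee_pos: [0.5521, -0.0784, 0.3427]
eef_rot: [-3.142, 0.0, 1.57]
force: [-0.4, -0.1, -0.7]
grip_width: 0.0174
grip_force: 50.0
time_s: 10.05
ee_pos: [0.5292, -0.0533, 0.3427]
eef_rot: [3.141, 0.0, 1.572]
force: [0.2, 0.3, -1.7]
grip_width: 0.0173
grip_force: 50.0
now grasp [ 0.5292 -0.0533  0.1623] [3.141 0.    1.572] t 10.05 w 0.0173 F [ 0.2  0.3 -1.7] gf 50.0
```

View pics/s2.png

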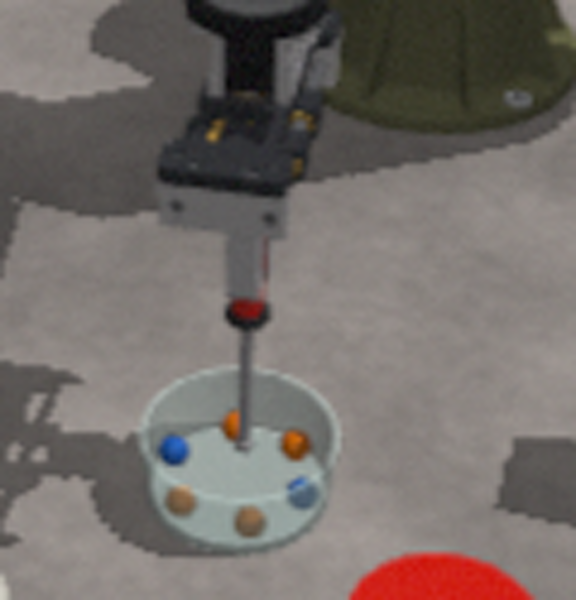

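The tip is at the near side of the dish floor, (243,447) in the crop, and all beads are out at the wall. Measuring how far each moved.

```bash
python3 - <<'E'
from h import *
np.set_printoptions(precision=4,suppress=True)
S=load("scene2");P=lambda x,y:(280+x/4.8-.4,120+y/4.8-.4)
old={'b':[(.552,-.020),(.558,-.0853)],'o':[(.584,-.070),(.524,-.0665),(.523,-.0385),(.578,-.0335)]}
for k,x,y in(('o',231,426),('o',295,445),('b',302,492),('o',250,521),('o',181,500),('b',174,450)):
    p=onz(S,P(x,y),.015)[:2];print(k,p,np.linalg.norm(p-[.553,-.053]).round(3),np.linalg.norm(np.array(old[k])-p,axis=1).round(3))
E
```

```text
o [ 0.5143 -0.0647] 0.04 [0.07  0.01  0.028 0.071]
o [ 0.5227 -0.0215] 0.044 [0.078 0.045 0.017 0.057]
b [ 0.5635 -0.0097] 0.045 [0.015 0.076]
o [ 0.5953 -0.036 ] 0.046 [0.036 0.078 0.072 0.017]
o [ 0.587  -0.0809] 0.044 [0.011 0.065 0.077 0.048]
b [ 0.5443 -0.0953] 0.043 [0.076 0.017]
```

Both blue beads (one per group) have moved over 15 mm and others too, so lift out.

```bash
python3 -m jog '[[0,0.5,-1,0,0,0],[0,0.8,-3,0,0,0],[0,0.8,-6,0,0,0],[0,0.8,-9,0,0,0],[0,0.8,-12,0,0,0],[0,0.8,-15,0,0,0],[0,0.8,-17,0,0,0],[0,0.8,-17,0,0,0]]';python3 go.py .46,-.28,.33,.924,0 .41,-.31,.206,.924,-.785
```

```text
time_s: 10.9
ee_pos: [0.5369, -0.0539, 0.5159]
eef_rot: [3.136, 0.001, 1.57]
force: [0.1, 0.4, -1.1]
grip_width: 0.0174
grip_force: 50.0
now grasp [ 0.5378 -0.054   0.3355] [3.136e+00 1.000e-03 1.570e+00] t 10.9 w 0.0174 F [ 0.1  0.4 -1.1] gf 50.0
[-22.61, -7.68, 0.53] [0.005, -0.001, 0.646]
[-17.92, -22.95, 18.13] [-0.752, -0.254, 0.612]
```

```bash
python3 -m jog '[[-3,-1,0,0,0,0.09],[-6,-2,0,0,0,0.18],[-9,-3,0,0,0,0.27],[-12,-4,0,0,0,0.36],[-15,-5,0,0,0,0.45],[-18,-6,0,0,0,0.54],[-21,-7,0,0,0,0.63],[-22.6,-7.7,0,0,0,0.646]]';python3 -m jog '[[0,0,0,0,0,0],[0,0,0,0,0,0]]'; python3 go.py .41,-.31,.256,.924,-.785 .41,-.31,.206,.924,-.785
```

```text
time_s: 11.7
ee_pos: [0.4593, -0.2819, 0.5113]
eef_rot: [-3.14, 0.0, 0.92]
force: [-0.4, 1.1, -0.6]
grip_width: 0.0171
grip_force: 50.0
time_s: 11.9
ee_pos: [0.4602, -0.2797, 0.5118]
eef_rot: [-3.14, -0.0, 0.925]
force: [0.4, 0.1, -1.1]
grip_width: 0.0175
grip_force: 50.0
now grasp [ 0.46   -0.2796  0.3314] [-3.14  -0.     0.925] t 11.9 w 0.0175 F [ 0.4  0.1 -1.1] gf 50.0
[-5.43, -14.92, 12.84] [-0.786, -0.0, 0.001]
[-5.43, -14.91, 17.84] [-0.786, -0.0, 0.001]
```

```bash
python3 -m jog '[[-0.7,-2,1.5,-0.1,0,0],[-1.4,-4,3,-0.2,0,0],[-2.1,-6,5,-0.3,0,0],[-2.8,-8,6.5,-0.4,0,0],[-3.5,-10,8,-0.5,0,0],[-4.2,-12,9.5,-0.6,0,0],[-4.9,-14,11,-0.7,0,0],[-5.4,-14.9,12.8,-0.785,0,0]]';python3 -m jog '[[0,0,0,0,0,0],[0,0,0,0,0,0]]'; python3 go.py .41,-.31,.206,.924,-.785;python3 - <<'E'
from station import ctrl
from h import *
c=ctrl.camera("scene");np.savez("scene3.npz",**c)
cv2.imwrite("pics/s3.png",cv2.resize(c["img"][90:270,180:390],None,fx=3.3,fy=3.3,interpolation=cv2.INTER_CUBIC))
E
```

```text
time_s: 12.7
ee_pos: [0.3077, -0.2318, 0.3842]
eef_rot: [2.352, 0.0, 0.926]
force: [0.3, -0.5, -0.5]
grip_width: 0.0171
grip_force: 50.0
time_s: 12.9
ee_pos: [0.309, -0.2329, 0.3852]
eef_rot: [2.359, -0.0, 0.926]
force: [0.1, 0.7, -1.5]
grip_width: 0.0173
grip_force: 50.0
now grasp [ 0.4107 -0.3093  0.2573] [ 2.359 -0.     0.926] t 12.9 w 0.0173 F [ 0.1  0.7 -1.5] gf 50.0
[-0.07, -3.67, 3.62] [-0.002, -0.002, 0.001]
```

View pics/s3.png

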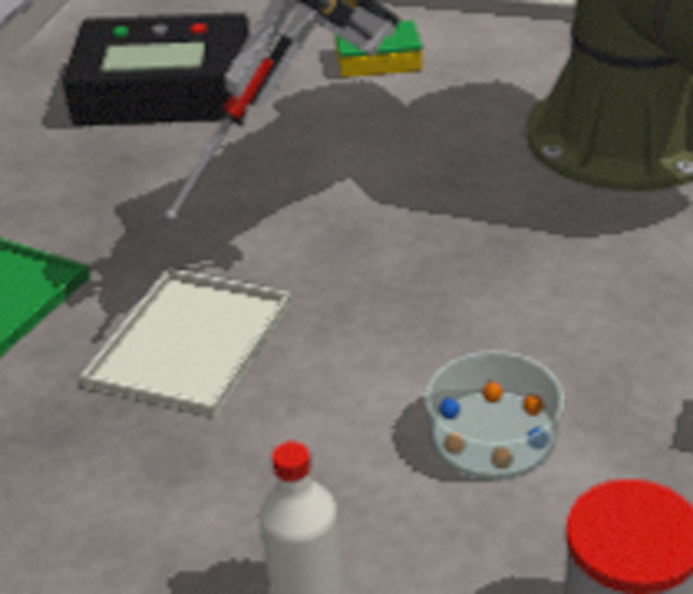

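The rod leans with the fingers, tip at (172,213) in the crop above the tray; six beads are in the dish. Lower 5 cm and check.

```bash
python3 -m jog '[[0,-1,1,0,0,0],[0,-2,2,0,0,0],[0,-3,3,0,0,0],[0,-3.6,3.6,0,0,0],[0,-3.6,3.6,0,0,0],[0,-3.6,3.6,0,0,0],[0,-3.6,3.6,0,0,0],[0,-3.6,3.6,0,0,0]]'; python3 go.py;python3 - <<'E'
from station import ctrl
from h import *
from scipy.spatial.transform import Rotation as Ro
o=ctrl.get_obs();z=Ro.from_euler("xyz",o["eef_rot"]).apply([0,0,1]);tip=o["ee_pos"]+z*(.1804+.15);print("tip",tip)
for n in("scene","top"):
    c=ctrl.camera(n);print(n,proj(c,tip))
    if n=="scene": print((proj(c,tip)-[180,90]+.35)*3.3);cv2.imwrite("pics/s4.png",cv2.resize(c["img"][90:270,180:390],None,fx=3.3,fy=3.3,interpolation=cv2.INTER_CUBIC))
E
```

```text
time_s: 13.75
ee_pos: [0.3086, -0.2332, 0.3343]
eef_rot: [2.356, 0.0, 0.925]
force: [0.3, 0.3, 0.3]
grip_width: 0.0175
grip_force: 50.0
now grasp [ 0.4105 -0.31    0.2068] [2.356 0.    0.925] t 13.75 w 0.0175 F [0.3 0.3 0.3] gf 50.0
tip [ 0.49524732 -0.37389518  0.1007995 ]
scene [232.4639649  169.19402226]
[174.28608418 262.49527346]
top [411.25608864 233.89811515]
```

View pics/s4.png

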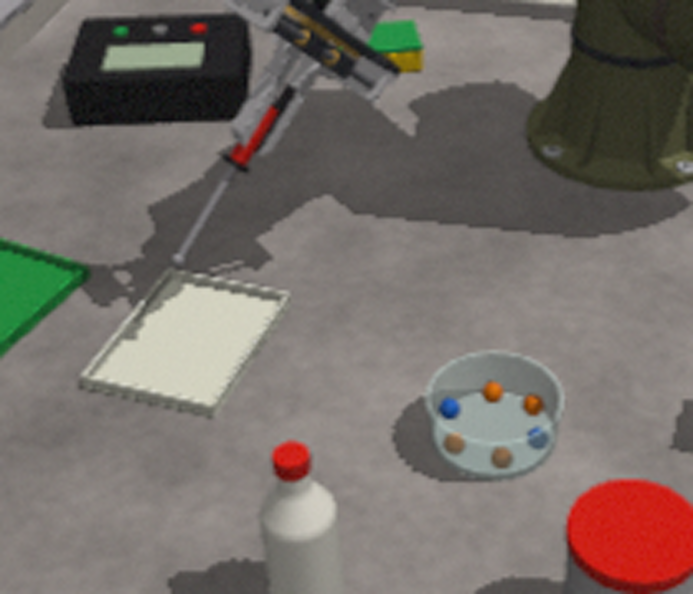

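The tip shows at (179,260) in the crop, against (174,262) predicted, so it is 10 cm over the tray's centre; the beads are in the dish.

```bash
python3 -m jog '[[0,0,0,0,0,0],[0,0,0,0,0,0],[0,0,0,0,0,0],[0,0,0,0,0,0]]'; python3 -c "
from station import ctrl
print(ctrl.hand_in())"
```

```text
time_s: 14.25
ee_pos: [0.3085, -0.2331, 0.3337]
eef_rot: [2.357, -0.0, 0.925]
force: [0.4, 0.9, -0.7]
grip_width: 0.0172
grip_force: 50.0
the job is handed in; nothing more can be done
None
```

The job is handed in (no verdict came back): the rod went once clockwise round the dish with all six beads still in it, and is held leaning about 45° with its tip about 10 cm above the bench, over the white tray.

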